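# Complete the row of brown bottles on the low shelf

## Task

One brown bottle with a blue cap already stands on the low white shelf. Put the other two brown bottles from the worktop on the shelf too, one on each side of it, so that the three stand upright in one straight row along the middle of the shelf, side by side with about a finger's width between neighbours. Leave the bottle that is already there where it stands, and do not tip any of the brown bottles over.

Things in the scene. Friction and masses are not known exactly. Their poses are not given: they have to be found in the camera images.
- shelf: low fixed white bench shelf on side cheeks, 150 (x, depth) x 300 (y, length) mm, its board's top 40 mm above the worktop; along its far (+x) edge runs a lip 4 mm thick that stands 13 mm above the board. Origin: centre of its underside, on the worktop; x points to the far edge, y along its length, z up. The middle line of the board is x = 0.
- amber_middle: brown bottle with a light blue screw cap and yellow label, round, 121 mm tall, about 0.25 kg, that already stands on the shelf on its middle line, within about 20 mm of the middle of its length. Its body is 60 mm in diameter up to 79 mm above its foot; above that the shoulder slopes in to the narrower neck and cap, where a grip can slip. Origin: centre of its underside, z up through the cap.
- amber_a: brown bottle of the same kind and size (0.17 to 0.31 kg), standing on the worktop to the right of the shelf, among white and clear bottles that are not wanted. Can be gripped from above round the body, 70 to 80 mm above its foot, fingers on any two opposite sides. Origin: centre of its underside, z up through the cap.
- amber_b: brown bottle, same as amber_a (which of the two goes on which side does not matter), also standing on the worktop to the right of the shelf. Origin: centre of its underside, z up through the cap.

How it is judged:
At the end, for the whole second after the job is handed in: Three brown bottles upright (8 deg) and at rest on the shelf board, centres within 18 mm of its middle line; amber_a and amber_b on opposite sides of amber_middle, centres at most 97 mm from its centre (gaps up to 37 mm); amber_middle within 20 mm of its start (height (world z) of amber_a between 0.035 and 0.046 m and height (world z) of amber_b between 0.035 and 0.046 m and angle between each of amber_a, amber_b, amber_middle's own z axis and vertical below 0.14 rad and x of amber_a in the frame of shelf between -0.018 and 0.018 m and x of amber_b in the frame of shelf between -0.018 and 0.018 m and x of amber_middle in the frame of shelf between -0.018 and 0.018 m and horizontal distance between each of amber_a, amber_b and amber_middle below 0.097 m and horizontal distance between amber_a and amber_b above 0.11 m and distance of amber_middle from where it was at the start of the episode below 0.02 m and linear speed of each of amber_a, amber_b below 0.02 m/s); the robot touches nothing.
It fails at once if the brown bottle already on the shelf is pushed more than 25 mm from its place (distance of amber_middle from where it was at the start of the episode above 0.025 m).
It fails at once if a brown bottle is tipped over (more than 50 degrees) (angle between any of amber_a, amber_b, amber_middle's own z axis and vertical above 0.87 rad).
It also fails if it takes over 58 s, if anything falls off the work surface, if the arm or the gripper's body presses on something with over 40 N, if the wrist force passes 120 N, or if a joint passes its speed limit or range.

## Robot

A 6-joint arm with a two-finger parallel gripper is mounted at the origin on a cart in front of the work surface, level with it; the furniture and walls round the work are solid. World frame = base frame: x ahead of the robot, y to its left, z up, the work surface at z = 0. Lengths are in m, angles in rad, forces in N, time in s.
With the tool pointing down it reaches from about 0.3 to 0.75 m from the base axis. Payload 8.5 kg.
Tool frame: the origin (TCP) lies at the very end of the fingers, on their centre line; the grasp point (between the pads) lies 19 mm behind it; z points along the fingers, x is the direction in which the jaws open and shut, and the axes are right-handed (so a half turn about z gives the same grasp; the last joint's range is limited). The gripper opens to 88 mm and grips with 3 to 60 N. Pads are 18 mm wide; open, the fingers measure 123 mm over their backs; the gripper's body (75 mm by 187 mm) begins 45 mm behind the grasp point.
Start: joints at [1.037, 0.381, 1.297, -0, 1.464, -0.215], TCP at [0.172, 0.522, 0.239] pointing down, gripper open.
Joint ranges: [-3.11, 3.11], [-0.89, 2.33], [0.22, 2.48], [-1.42, 4.56], [0.17, 2.85], [-2.88, 2.88]. Speed limits (rad/s): [2.39, 2.39, 3.14, 3.14, 3.14, 3.14].

## Interface

Orientations are given as [roll, pitch, yaw] about the fixed x, y, z axes, in that order (R = Rz(yaw) Ry(pitch) Rx(roll)).
In Python, from workcell import r, cams, ticket gives the robot as it stands.
- The arm moves only by the shell command python3 -m pendant 'ROWS' [FORCE]. ROWS is JSON, one flat list of numbers, 5 for each row, row after row: the finger opening in m, from 0 to 0.0881, then the shift along the tool's x, y, z in m, then the turn about the tool's z in degrees. In form: [fingers, x, y, z, twist, fingers, x, y, z, twist, ...]. A call has 1 to 12 rows; each row shifts and turns the commanded pose from where the row before left it, along the tool's axes as they then stand; what a row does not reach is not made up. A row lasts 1/8 s, in which the tool goes at most 62.5 mm and 10.7 degrees, less where a joint would pass 70% of its speed; a pose out of reach is approached as far as the arm can. A call is refused whole if a number of a shift passes 0.0625 or a number of a turn 10.7, either way. A call with a gripper value outside its range is refused whole. The fingers move at their own pace and stop on an object; FORCE is the grip in N (left out, the last holds). Time passes only in rows, so rows that do not move let the fingers close. It gives the time, the measured TCP pose, the force and the opening at its end, in the units of the state.
- r.sense(): the state, without advancing time (a new reading comes with each control period).
- cams.get_image(name): name is "scene" or "top"; returns (picture, depth): 420x560x3 uint8, red, green, blue; 420x560 float32, m along the optical axis (not along the pixel's ray), 0 where there is no reading.
- cams.calibration(name): a dict with "fx", "fy", "cx", "cy" (pixels), "position" and "orientation" of the camera in the world. Camera axes: x right, y down, z forward; pixel columns grow to the right and rows downward; lengths in m; the calibration is good to about 2 mm. A picture is of the moment at which its call begins. calibration takes no time and is no camera call.
- ticket.close_job(): hands the job in, once; it reports no verdict.
Trained networks look in the newest picture that a camera, given by its name, has taken for a name from the list of things; names that differ only in an ending like _2 or _b are one class to them, and where a whole thing is asked for, a point or a joint stands for the part that bears it (a point fixed in the world has none). Each returns a list of dicts, best first, with "p" (0 to 1); they miss things now and then, are a little off and sometimes report something else, mostly with a low value. They report only what shows in the picture. A call takes as long as a camera call.
- cams.cut_out(camera, target): "mask" (420x560 bool, what is visible of it) and "uv" ([column, row] in pixels, amid what is visible of it).
The state is a dict: "time": time; "joint_positions": joint angles; "joint_velocities": joint speeds; "joint_efforts": joint torques, N m; "ee_pos": TCP position; "ee_rot": TCP orientation; "contact_force": force on the tool from outside, world axes, zero at the start; "moment": the same for the moment, N m; "gripper_width": finger opening in m.
Only numpy, scipy, OpenCV 4.12 (cv2) and the standard library are available. Lean on these libraries where they do the work, as an engineer would, in place of code of your own. Each camera call takes 0.05 s, during which the arm holds its last target. There are 200 camera calls.

## Working session

There is one attempt and no reset: what is moved stays moved. The work goes in short steps, Python scripts to look and compute and a shell command to move; the robot and the scene stay as the last step left them, time stands still between calls to the robot, and variables do not carry over. Pictures are saved under pics/ and viewed, on a budget of 10 in all, crops included, one or two more only if the job needs it, and the job is handed in when it is done.

```bash
mkdir -p pics
cat > look.py <<'E'
import numpy as np, cv2
from scipy.spatial.transform import Rotation as R
from workcell import r, cams, ticket
def snap(name, fn):
    im,d=cams.get_image(name); cv2.imwrite('pics/'+fn,im[...,::-1]); return im,d
def rot(o):
    o=np.array(o,float)
    return o if o.shape==(3,3) else (R.from_euler('xyz',o).as_matrix() if o.size==3 else R.from_quat(o).as_matrix())
def cloud(name,d):
    c=cams.calibration(name); v,u=np.indices(d.shape)
    P=np.stack([(u-c['cx'])/c['fx']*d,(v-c['cy'])/c['fy']*d,d],-1)
    return P@rot(c['orientation']).T+np.array(c['position'])
E
python3 - <<'E'
from look import *
for n in ('scene','top'):
    print(cams.calibration(n)); im,d=snap(n,n+'0.png'); W=cloud(n,d)
    for t in ('amber_a','shelf'):
        for x in cams.cut_out(n,t):
            m=x['mask']&(d>0); P=W[m]; print(n,t,round(x['p'],2),np.round(x['uv']),m.sum(),np.round(np.percentile(P,[2,50,98],axis=0),3).tolist())
s=r.sense();print(s['time'],s['ee_pos'],s['ee_rot'])
E
```

```text
{'fx': 524.8829227953645, 'fy': 524.8829227953645, 'cx': 286.71192639206765, 'cy': 208.30058949600243, 'position': array([-0.12935562,  0.96638763,  0.54033747]), 'orientation': array([-1.98218572, -0.02495328, -2.52622081])}
scene amber_a 0.86 [277. 204.] 260 [[0.166, -0.009, 0.002], [0.541, 0.022, 0.04], [0.578, 0.549, 0.329]]
scene shelf 0.76 [180. 262.] 5128 [[0.455, 0.147, 0.007], [0.523, 0.366, 0.041], [0.61, 0.433, 0.053]]
{'fx': 517.7187637518855, 'fy': 517.7187637518855, 'cx': 276.04859798684953, 'cy': 217.24075871959522, 'position': array([0.46237768, 0.07076074, 1.11114428]), 'orientation': array([-3.09651674, -0.01070143, -1.55931799])}
top amber_a 0.9 [384. 188.] 855 [[0.542, -0.181, 0.015], [0.566, -0.153, 0.091], [0.594, -0.135, 0.122]]
top amber_a 0.61 [304. 195.] 718 [[0.532, -0.026, 0.027], [0.555, 0.002, 0.114], [0.586, 0.027, 0.121]]
top shelf 0.67 [161. 208.] 9859 [[0.46, 0.135, 0.034], [0.535, 0.283, 0.039], [0.614, 0.424, 0.051]]
0.3 [0.17235465 0.52220421 0.23853481] [-3.14153513e+00  4.66256250e-04  1.25198736e+00]
```

View pics/top0.png

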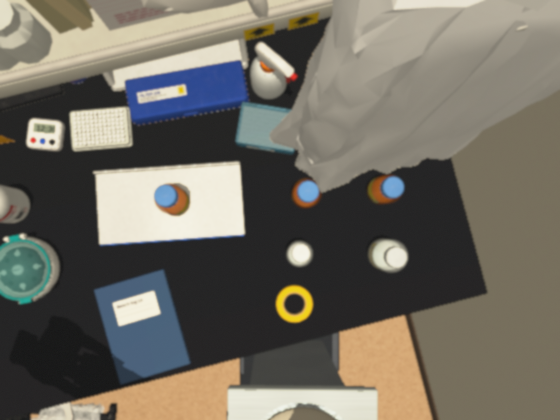

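View pics/scene0.png

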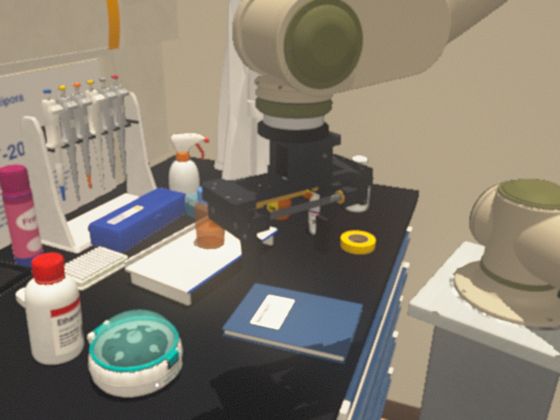

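The top view shows the shelf around (168,203) with amber_middle's cap at (165,196). The two brown bottles are at caps (308,190) and (392,187), with white ones at (299,253) and (388,255). A grey coat hangs at the upper right, close behind the brown bottles. In the scene view the gripper blocks the pair.

Run:
```python
from look import *
im,d=snap('top','t1.png'); W=cloud('top',d); ok=d>0
hsv=cv2.cvtColor(im,cv2.COLOR_RGB2HSV)
x,y,z=W[...,0],W[...,1],W[...,2]
# caps: blue, z>0.1
cap=ok&(z>.105)&(z<.14)&(hsv[...,0]>95)&(hsv[...,0]<125)&(hsv[...,1]>80)
n,l,st,c=cv2.connectedComponentsWithStats(cap.astype(np.uint8))
for i in range(1,n):
    if st[i,4]>60:
        P=W[l==i]; print('cap',c[i].round(1),st[i,4],P.mean(0).round(4),P[:,2].max().round(3), ((P[:,:2].min(0)+P[:,:2].max(0))/2).round(4))
# shelf board
m=ok&(z>.032)&(z<.046)&(x>.42)&(x<.66)&(y>.1)&(y<.46)&(hsv[...,1]<60)&(hsv[...,2]>150)
n,l,st,c=cv2.connectedComponentsWithStats(m.astype(np.uint8)); i=1+st[1:,4].argmax()
P=W[l==i]; q=cv2.minAreaRect(P[:,:2].astype(np.float32)); print('board',q,cv2.boxPoints(q).round(4).tolist(),np.median(P[:,2]))
# heights map in grid around bottles
for lo,hi in((.05,.1),(.1,.13),(.13,.25),(.25,.6)):
    mm=ok&(z>lo)&(z<hi)&(x>.3)&(x<.8)&(y>-.35)&(y<.5)
    H,_,_=np.histogram2d(x[mm],y[mm],bins=[np.arange(.3,.81,.04),np.arange(-.36,.5,.04)])
    print(lo,hi); 
    for k in range(len(H))[::-1]: print('%.2f'%(.3+.04*k),''.join('#' if h>8 else '.' for h in H[k][::-1]))
# robot-side white things
W2=None
print(np.round(hsv[190,308]), W[253,299].round(3), W[255,395].round(3))
```

```text
cap [392.7 186.9] 373 [ 0.5685 -0.1637  0.1183] 0.124 [ 0.569  -0.1644]
cap [307.9 190.8] 329 [ 5.589e-01 -1.000e-04  1.187e-01] 0.123 [ 5.588e-01 -3.000e-04]
board ((0.5360706448554993, 0.280231773853302), (0.1488659679889679, 0.2997852563858032), 4.5596818923950195) [[0.44999998807907104, 0.4237000048160553], [0.47380000352859497, 0.12489999830722809], [0.6222000122070312, 0.13670000433921814], [0.5983999967575073, 0.43560001254081726]] 0.03865267196972055
0.05 0.1
0.74 ..#########..........
0.70 ..#####.###..........
0.66 ........###..........
0.62 .......##.##......###
0.58 .#######...##.###...#
0.54 ......#....###.##...#
0.50 .....##....##........
0.46 ...........#...##....
0.42 ...........##..##....
0.38 ...........#...##....
0.34 .....................
0.30 .....................
0.1 0.13
0.74 .........##..........
0.70 .....................
0.66 ..........#.........#
0.62 ..........##......###
0.58 ...........#######..#
0.54 .....##....###.##...#
0.50 ....###..............
0.46 ................#....
0.42 ...........##..##....
0.38 ...............##....
0.34 .....................
0.30 .....................
0.13 0.25
0.74 ..........##.........
0.70 .....................
0.66 ..........##.......##
0.62 ..........##.....####
0.58 ...........#######..#
0.54 ....##......##......#
0.50 ....##...............
0.46 .....................
0.42 ...............##....
0.38 ................#....
0.34 .....................
0.30 .....................
0.25 0.6
0.74 .....................
0.70 ...#.#..####.........
0.66 ...#########.......##
0.62 ...####....#...######
0.58 .###.......#######..#
0.54 ....................#
0.50 .....................
0.46 .....................
0.42 .....................
0.38 .....................
0.34 .....................
0.30 .....................
[105 102 215] [0.439 0.016 0.117] [ 0.438 -0.164  0.136]
```

```bash
python3 - <<'E'
from look import *
im,d=cams.get_image('top'); W=cloud('top',d); x,y,z=W[...,0],W[...,1],W[...,2]; ok=d>0
hsv=cv2.cvtColor(im,cv2.COLOR_RGB2HSV)
cap=ok&(z>.14)&(z<.18)&(hsv[...,0]>95)&(hsv[...,0]<125)&(hsv[...,1]>80)&(y>.15)&(y<.42)&(x>.48)&(x<.6)
P=W[cap]; print('mid cap',len(P),P.mean(0).round(4),P[:,2].max().round(3),((P[:,:2].min(0)+P[:,:2].max(0))/2).round(4))
sh=np.array([.536,.280]); a=np.radians(4.56); print('mid in shelf', (np.array([[np.cos(a),np.sin(a)],[-np.sin(a),np.cos(a)]])@(P.mean(0)[:2]-sh)).round(4))
# coat front: min x per y bin and z band
for y0 in np.arange(-.28,.14,.04):
    row=[]
    for z0 in (.13,.17,.21,.25,.3,.35,.4,.5,.6):
        m=ok&(y>y0)&(y<y0+.04)&(z>z0)&(z<z0+.05)&(x>.5)
        row.append('%.3f'%np.percentile(x[m],2) if m.sum()>5 else '  -  ')
    print('%.2f'%y0,row)
E
python3 -m pendant '[0.088,0,0,-0.04,0, 0.088,-0.0625,0.02,-0.03,4, 0.088,-0.0625,0.02,0,4, 0.088,-0.0625,0.02,0,4, 0.088,-0.0625,0.02,0,4, 0.088,-0.0625,0.02,0,2.3, 0.088,-0.0625,0.02,0,0, 0.088,-0.0625,0.02,0,0]'
```

```text
mid cap 355 [0.5432 0.2644 0.1585] 0.163 [0.5432 0.2652]
mid in shelf [ 0.0059 -0.0161]
-0.28 ['0.634', '0.635', '0.637', '0.638', '0.638', '0.640', '0.645', '0.651', '  -  ']
-0.24 ['0.615', '0.614', '0.614', '0.617', '0.622', '0.623', '0.623', '0.625', '0.634']
-0.20 ['0.603', '0.608', '0.611', '0.613', '0.615', '0.611', '0.613', '0.621', '0.623']
-0.16 ['0.601', '0.605', '0.605', '0.604', '0.602', '0.602', '0.603', '0.610', '0.618']
-0.12 ['0.589', '0.592', '0.601', '0.589', '0.593', '0.593', '0.595', '0.605', '0.611']
-0.08 ['0.570', '0.573', '0.577', '0.580', '0.583', '0.589', '0.595', '0.605', '0.607']
-0.04 ['0.567', '0.573', '0.579', '0.588', '0.587', '0.581', '0.580', '0.586', '0.593']
0.00 ['0.616', '0.654', '0.589', '0.588', '0.589', '0.585', '0.584', '0.594', '0.602']
0.04 ['0.658', '0.659', '0.659', '  -  ', '  -  ', '  -  ', '  -  ', '0.691', '0.676']
0.08 ['0.792', '0.799', '  -  ', '  -  ', '  -  ', '  -  ', '  -  ', '0.682', '0.666']
0.12 ['  -  ', '  -  ', '  -  ', '  -  ', '  -  ', '  -  ', '  -  ', '0.671', '0.656']
time: 1.4
ee_pos: [0.1028, 0.1337, 0.3072]
ee_rot: [3.14, -0.001, 0.934]
contact_force: [0.9, -0.6, -0.1]
gripper_width: 0.0879
```

Run:
```python
from look import *
im,d=snap('scene','s1.png'); W=cloud('scene',d)
im2,d2=snap('top','t2.png'); 
cr=cv2.resize(im[110:260,190:400],(800,572),interpolation=cv2.INTER_CUBIC); cv2.imwrite('pics/s1c.png',cr[...,::-1])
x,y,z=W[...,0],W[...,1],W[...,2]; ok=d>0
for t in cams.cut_out('scene','amber_a'):
    m=t['mask']&ok; print(t['p'],t['uv'],m.sum(),np.percentile(W[m],[5,50,95],axis=0).round(3).tolist())
for z0 in (0.02,.06,.09,.12,.15,.19,.25,.35):
    m=ok&(z>z0)&(z<z0+.03)&(x>.5)&(x<.7)&(y>-.35)&(y<.1)
    print(z0,[('%.2f'%y0,np.percentile(x[m&(y>y0)&(y<y0+.03)],2).round(3)) for y0 in np.arange(-.27,.1,.03) if (m&(y>y0)&(y<y0+.03)).sum()>4])
```

```text
0.96 [313.9, 171.6] 741 [[0.543, -0.167, 0.014], [0.563, -0.141, 0.075], [0.588, -0.131, 0.12]]
0.56 [277.8, 197.6] 1114 [[0.532, -0.006, 0.01], [0.547, 0.02, 0.065], [0.575, 0.031, 0.12]]
0.02 [('-0.15', np.float64(0.555)), ('-0.03', np.float64(0.531)), ('0.00', np.float64(0.532)), ('0.03', np.float64(0.551)), ('0.06', np.float64(0.653)), ('0.09', np.float64(0.654))]
0.06 [('-0.18', np.float64(0.539)), ('-0.15', np.float64(0.545)), ('-0.03', np.float64(0.53)), ('0.00', np.float64(0.531)), ('0.03', np.float64(0.547)), ('0.06', np.float64(0.658))]
0.09 [('-0.27', np.float64(0.631)), ('-0.21', np.float64(0.603)), ('-0.18', np.float64(0.547)), ('-0.15', np.float64(0.552)), ('-0.12', np.float64(0.592)), ('-0.09', np.float64(0.575)), ('-0.06', np.float64(0.565)), ('-0.03', np.float64(0.538)), ('0.00', np.float64(0.539)), ('0.03', np.float64(0.65)), ('0.06', np.float64(0.658))]
0.12 [('-0.27', np.float64(0.631)), ('-0.21', np.float64(0.612)), ('-0.18', np.float64(0.552)), ('-0.15', np.float64(0.563)), ('-0.12', np.float64(0.596)), ('-0.09', np.float64(0.578)), ('-0.06', np.float64(0.566)),
[... 750 characters left out ...]
13)), ('0.03', np.float64(0.654))]
0.25 [('-0.27', np.float64(0.635)), ('-0.24', np.float64(0.636)), ('-0.21', np.float64(0.615)), ('-0.18', np.float64(0.611)), ('-0.15', np.float64(0.604)), ('-0.12', np.float64(0.598)), ('-0.09', np.float64(0.582)), ('-0.06', np.float64(0.579)), ('-0.03', np.float64(0.589)), ('0.00', np.float64(0.588)), ('0.03', np.float64(0.621))]
0.35 [('-0.27', np.float64(0.64)), ('-0.24', np.float64(0.628)), ('-0.21', np.float64(0.619)), ('-0.18', np.float64(0.609)), ('-0.15', np.float64(0.602)), ('-0.12', np.float64(0.598)), ('-0.09', np.float64(0.588)), ('-0.06', np.float64(0.589)), ('-0.03', np.float64(0.58)), ('0.00', np.float64(0.585)), ('0.03', np.float64(0.602))]
```

View pics/s1c.png

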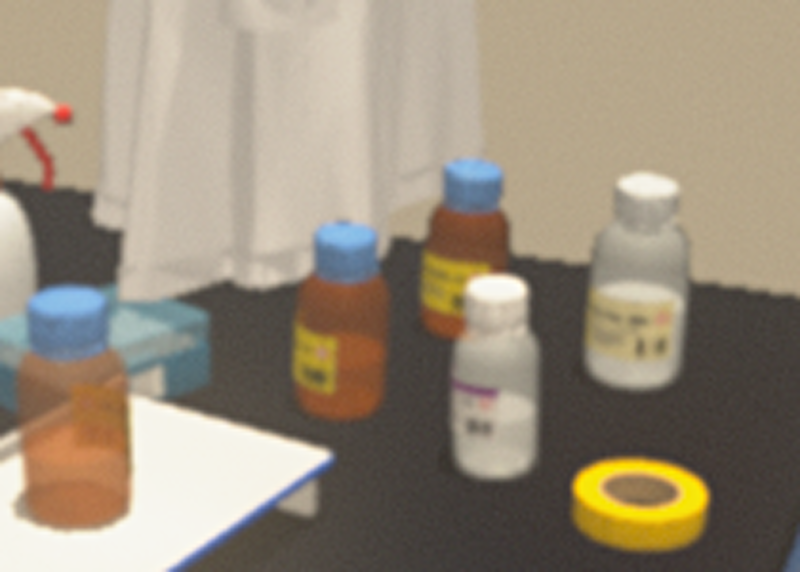

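The scene crop shows three things. The worktop pair stands free: brown bottles at crop (345,320) and (468,250). The white-cap clear bottles are in front at (497,375) and (640,280). A hanging coat, with its hem about 9 cm up, overhangs just behind the brown ones. A centred grip would put the gripper's body partly into the coat, so I'll first creep up and test whether the coat is solid.

```bash
python3 -m pendant '[0.088,0,0,0.01,10.7, 0.088,0,0,0.01,10.7, 0.088,0,0,0.01,10.7, 0.088,0,0,0.01,10.7, 0.088,0,0,0.01,10.7, 0.088,0.058,0.03,0.006,0, 0.088,0.058,0.03,0.006,0, 0.088,0.058,0.03,0.006,0, 0.088,0.058,0.03,0.006,0, 0.088,0.058,0.03,0.006,0, 0.088,0.058,0.03,0.006,0, 0.088,0,0,0,0]'; python3 -m pendant '[0.088,0,0,0,0]'
cat > ok.py <<'E'
import numpy as np,sys
from workcell import r
f=np.array(r.sense()['contact_force']); sys.exit(int(np.linalg.norm(f)>6))
E
```

```text
time: 3.05
ee_pos: [0.4358, -0.0337, 0.2212]
ee_rot: [-3.14, 0.003, 0.001]
contact_force: [-0.2, -0.2, 0.1]
gripper_width: 0.0876
time: 3.18
ee_pos: [0.4324, -0.0325, 0.2227]
ee_rot: [-3.141, 0.002, 0.002]
contact_force: [0.3, 0.7, 0.5]
gripper_width: 0.0881
```

```bash
python3 -m pendant '[0.088,0.015,0.006,0,0, 0.088,0.015,0.006,0,0, 0.088,0,0,0,0]' | grep -E 'ee_pos|force' && python3 ok.py &&
python3 -m pendant '[0.088,0.004,0,0,0,0.088,0.004,0,0,0]' | grep -E 'ee_pos|force' && python3 ok.py &&
python3 -m pendant '[0.088,0.002,0,0,0,0.088,0.002,0,0,0]' | grep -E 'ee_pos|force' && python3 ok.py &&
python3 -m pendant '[0.088,0.002,0,0,0]' | grep -E 'ee_pos|force' && python3 ok.py &&
python3 -m pendant '[0.088,0.002,0,0,0]' | grep -E 'ee_pos|force' && python3 ok.py &&
python3 -m pendant '[0.088,0.002,0,0,0]' | grep -E 'ee_pos|force' && python3 ok.py &&
python3 -m pendant '[0.088,0.002,0,0,0]' | grep -E 'ee_pos|force' && python3 ok.py &&
python3 -m pendant '[0.088,0.002,0,0,0]' | grep -E 'ee_pos|force' && python3 ok.py &&
python3 -m pendant '[0.088,0.002,0,0,0]' | grep -E 'ee_pos|force' && python3 ok.py &&
python3 -m pendant '[0.088,0.002,0,0,0]' | grep -E 'ee_pos|force' && python3 ok.py &&
python3 -m pendant '[0.088,0.002,0,0,0]' | grep -E 'ee_pos|force' && python3 ok.py &&
python3 -m pendant '[0.088,0.002,0,0,0]' | grep -E 'ee_pos|force' && python3 ok.py &&
python3 -m pendant '[0.088,0.002,0,0,0]' | grep -E 'ee_pos|force'; python3 -c "from workcell import r;s=r.sense();print(s['time'],s['ee_pos'],s['contact_force'])"
```

```text
ee_pos: [0.4631, -0.0465, 0.2238]
contact_force: [0.1, 0.6, 0.6]
ee_pos: [0.4703, -0.0464, 0.2237]
contact_force: [-0.2, 0.6, -0.5]
ee_pos: [0.4744, -0.0466, 0.2236]
contact_force: [0.2, -0.4, 1.0]
ee_pos: [0.4765, -0.0467, 0.2235]
contact_force: [-0.3, -0.6, 0.5]
ee_pos: [0.4785, -0.0467, 0.2235]
contact_force: [0.2, -0.4, -0.0]
ee_pos: [0.4805, -0.0467, 0.2235]
contact_force: [0.3, -0.0, 0.4]
ee_pos: [0.4825, -0.0467, 0.2235]
contact_force: [-0.3, -0.8, -0.4]
ee_pos: [0.4845, -0.0467, 0.2235]
contact_force: [-0.9, -0.6, -0.0]
ee_pos: [0.4865, -0.0467, 0.2235]
contact_force: [-0.2, 0.3, 0.6]
ee_pos: [0.4885, -0.0467, 0.2235]
contact_force: [0.3, 0.4, -0.7]
ee_pos: [0.4905, -0.0467, 0.2235]
contact_force: [-0.2, -0.5, -0.2]
ee_pos: [0.4925, -0.0467, 0.2235]
contact_force: [0.8, -0.3, -0.6]
ee_pos: [0.4945, -0.0467, 0.2235]
contact_force: [-0.1, -0.3, 0.3]
5.3 [ 0.49452462 -0.04673949  0.22354423] [-0.0809181  -0.25254374  0.29906601]
```

Run:
```python
from look import *
im,d=snap('scene','s2.png'); W=cloud('scene',d); im2,d2=snap('top','t3.png')
cr=cv2.resize(im[40:230,180:440],(780,570),interpolation=cv2.INTER_CUBIC); cv2.imwrite('pics/s2c.png',cr[...,::-1])
W2=cloud('top',d2)
for W,d,n in((W,d,'s'),(W2,d2,'t')):
  x,y,z=W[...,0],W[...,1],W[...,2]
  for z0 in np.arange(.22,.5,.03):
    m=(d>0)&(z>z0)&(z<z0+.03)&(abs(y+.047)<.1)&(x>.3)&(x<.7)
    if m.sum()>5: print(n,z0.round(2),np.percentile(x[m],[2,10,50,90,98]).round(3),np.percentile(y[m],[2,98]).round(3))
```

```text
s 0.22 [0.435 0.502 0.603 0.666 0.683] [-0.094  0.045]
s 0.25 [0.433 0.443 0.594 0.665 0.683] [-0.067  0.038]
s 0.28 [0.408 0.41  0.573 0.662 0.685] [-0.069  0.033]
s 0.31 [0.401 0.41  0.562 0.658 0.686] [-0.114  0.029]
s 0.34 [0.453 0.456 0.595 0.672 0.69 ] [-0.125  0.032]
s 0.37 [0.454 0.463 0.594 0.674 0.693] [-0.125  0.033]
s 0.4 [0.456 0.463 0.595 0.676 0.693] [-0.108  0.033]
s 0.43 [0.364 0.41  0.544 0.673 0.692] [-0.076  0.042]
s 0.46 [0.329 0.352 0.484 0.66  0.689] [-0.062  0.05 ]
s 0.49 [0.311 0.323 0.42  0.606 0.678] [-0.059  0.052]
t 0.22 [0.588 0.596 0.655 0.676 0.681] [-0.142  0.043]
t 0.25 [0.444 0.589 0.609 0.674 0.683] [-0.141  0.036]
t 0.28 [0.428 0.435 0.595 0.673 0.685] [-0.14  0.03]
t 0.31 [0.405 0.412 0.448 0.596 0.682] [-0.114  0.024]
t 0.34 [0.583 0.588 0.597 0.685 0.693] [-0.143  0.03 ]
t 0.37 [0.454 0.459 0.595 0.611 0.693] [-0.143  0.029]
t 0.4 [0.582 0.587 0.599 0.612 0.693] [-0.144  0.03 ]
t 0.43 [0.412 0.438 0.6   0.612 0.693] [-0.141  0.031]
t 0.46 [0.406 0.431 0.586 0.608 0.683] [-0.142  0.042]
t 0.49 [0.388 0.457 0.5   0.6   0.616] [-0.115  0.038]
```

View pics/s2c.png

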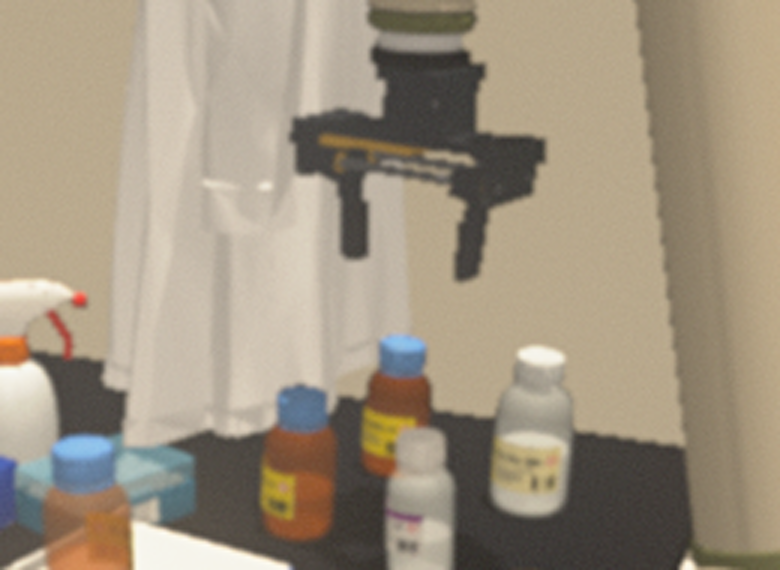

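The body's long side lies along x, and its tip at x≈0.588 is just level with the coat, still without force. I'll keep creeping, with the guard on.

```bash
python3 -m pendant '[0.088,0.002,0,0,0]' | grep -E 'force' && python3 ok.py &&
python3 -m pendant '[0.088,0.002,0,0,0]' | grep -E 'force' && python3 ok.py &&
python3 -m pendant '[0.088,0.002,0,0,0]' | grep -E 'force' && python3 ok.py &&
python3 -m pendant '[0.088,0.002,0,0,0]' | grep -E 'force' && python3 ok.py &&
python3 -m pendant '[0.088,0.002,0,0,0]' | grep -E 'force' && python3 ok.py &&
python3 -m pendant '[0.088,0.002,0,0,0]' | grep -E 'force' && python3 ok.py &&
python3 -m pendant '[0.088,0.002,0,0,0]' | grep -E 'force' && python3 ok.py &&
python3 -m pendant '[0.088,0.002,0,0,0]' | grep -E 'force' && python3 ok.py &&
python3 -m pendant '[0.088,0.002,0,0,0]' | grep -E 'force' && python3 ok.py &&
python3 -m pendant '[0.088,0.002,0,0,0]' | grep -E 'force' && python3 ok.py &&
python3 -m pendant '[0.088,0.002,0,0,0]' | grep -E 'force' && python3 ok.py &&
python3 -m pendant '[0.088,0.002,0,0,0]' | grep -E 'force'; python3 -c "from workcell import r;s=r.sense();print(s['time'],s['ee_pos'],s['contact_force'])"
```

```text
contact_force: [-0.5, 0.2, 0.3]
contact_force: [-0.4, -0.5, 1.3]
contact_force: [-0.0, 0.5, 0.2]
contact_force: [0.3, 0.5, -0.3]
contact_force: [0.0, 0.2, -0.6]
contact_force: [0.2, 0.1, 0.1]
contact_force: [-0.7, 0.3, -1.1]
contact_force: [0.4, 0.2, 0.1]
contact_force: [0.2, 0.4, -0.1]
contact_force: [-0.3, 0.1, 0.2]
contact_force: [0.0, -0.8, 0.5]
contact_force: [-0.5, -0.4, 0.2]
6.9 [ 0.51852599 -0.0467441   0.22351521] [-0.54598341 -0.44334511  0.17486253]
```

The tip is now about 25 mm inside the coat's surface and still reads no force, so the coat gives no resistance. Next I turn to jaws along y, centre over bottle a (0.559, 0.000) and descend to TCP z≈0.059, i.e. a grip 78 mm up.

```bash
python3 -m pendant '[0.088,0,0,0,-10, 0.088,0,0,0,-10, 0.088,0,0,0,-10, 0.088,0,0,0,-10, 0.088,0,0,0,-10, 0.088,0,0,0,-10, 0.088,0,0,0,-10, 0.088,0,0,0,-10, 0.088,0,0,0,-10, 0.088,0.023,0.010,0,0, 0.088,0.023,0.010,0,0, 0.088,0,0,0,0]' && python3 ok.py &&
python3 -m pendant '[0.088,0,0.005,0,0,0.088,0,0.005,0,0,0.088,0,0.005,0,0]' && python3 ok.py &&
python3 -m pendant '[0.088,0,0.005,0,0,0.088,0,0,0,0]'
```

```text
time: 8.4
ee_pos: [0.5387, 0.0002, 0.2234]
ee_rot: [-3.141, -0.0, 1.572]
contact_force: [0.2, 0.5, -0.9]
gripper_width: 0.0882
time: 8.78
ee_pos: [0.5538, -0.0013, 0.2235]
ee_rot: [3.142, 0.0, 1.569]
contact_force: [1.0, 0.4, -0.5]
gripper_width: 0.088
time: 9.02
ee_pos: [0.5587, -0.0009, 0.2234]
ee_rot: [-3.141, 0.0, 1.57]
contact_force: [-0.1, 0.8, 0.1]
gripper_width: 0.0878
```

Run:
```python
from look import *
im2,d=snap('top','t4.png')
cv2.imwrite('pics/t4c.png',cv2.resize(im2[100:300,200:460],(780,600),interpolation=cv2.INTER_CUBIC)[...,::-1])
```

```text
(no output)
```

View pics/t4c.png

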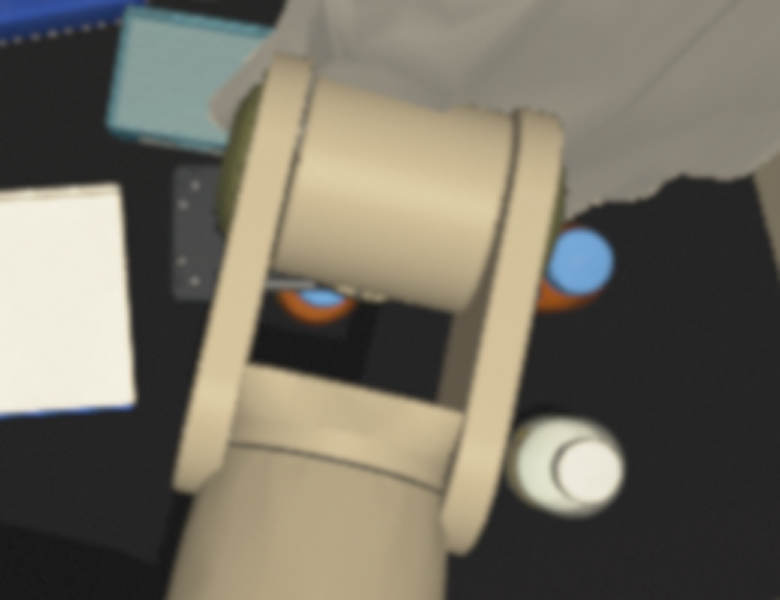

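The top crop shows the wrist over bottle a (cap partly visible at crop (322,297)). It overlaps the coat's edge without force. Going down and gripping, in guarded steps.

```bash
python3 -m pendant '[0.088,0,0,0.02,0, 0.088,0,0,0.02,0, 0.088,0,0,0.02,0]' | grep force && python3 ok.py &&
python3 -m pendant '[0.088,0,0,0.02,0, 0.088,0,0,0.02,0, 0.088,0,0,0.015,0]' | grep force && python3 ok.py &&
python3 -m pendant '[0.088,0,0,0.015,0, 0.088,0,0,0.015,0, 0.088,0,0,0.01,0]' | grep force && python3 ok.py &&
python3 -m pendant '[0.088,0,0,0.01,0, 0.088,0,0,0.01,0, 0.088,0,0,0.009,0, 0.088,0,0,0,0]' && python3 ok.py &&
python3 -m pendant '[0.04,0,0,0,0, 0.04,0,0,0,0, 0.04,0,0,0,0, 0.04,0,0,0,0, 0.04,0,0,0,0]' 25
```

```text
contact_force: [1.4, -0.1, -1.1]
contact_force: [0.1, 0.2, 0.3]
contact_force: [0.7, 0.9, 0.3]
time: 10.7
ee_pos: [0.5582, -0.0008, 0.0389]
ee_rot: [-3.14, -0.0, 1.57]
contact_force: [0.1, 0.7, -1.0]
gripper_width: 0.0879
time: 11.32
ee_pos: [0.5585, -0.0007, 0.0398]
ee_rot: [3.141, 0.0, 1.57]
contact_force: [-0.1, -0.5, 3.0]
gripper_width: 0.0588
```

I added the rows up wrong: the TCP went to 0.040, not 0.059. There was no force, but I'll reopen, rise 19 mm and grip at the proper height.

```bash
python3 -m pendant '[0.088,0,0,0,0, 0.088,0,0,0,0, 0.088,0,0,0,0, 0.088,0,0,-0.01,0, 0.088,0,0,-0.009,0, 0.088,0,0,0,0, 0.04,0,0,0,0, 0.04,0,0,0,0, 0.04,0,0,0,0, 0.04,0,0,0,0, 0.04,0,0,0,0]' 25 &&
python3 -m pendant '[0.04,0,0,-0.01,0, 0.04,0,0,-0.02,0, 0.04,0,0,-0.03,0, 0.04,0,0,-0.03,0, 0.04,0,0,-0.03,0, 0.04,0,0,0,0]'
```

```text
time: 12.7
ee_pos: [0.5583, -0.0008, 0.0583]
ee_rot: [-3.141, -0.0, 1.57]
contact_force: [-0.6, -0.7, -2.3]
gripper_width: 0.0583
time: 13.45
ee_pos: [0.5592, -0.0009, 0.1806]
ee_rot: [3.137, 0.001, 1.57]
contact_force: [0.0, -1.0, -3.8]
gripper_width: 0.0585
```

```bash
python3 -m pendant '[0.04,0.03,-0.002,0,0, 0.04,0.046,-0.003,0,0, 0.04,0.046,-0.003,0,0, 0.04,0.046,-0.003,0,0, 0.04,0.016,-0.001,0,0, 0.04,0,0,0,0]' &&
python3 -m pendant '[0.04,0,0,0,10, 0.04,0,0,0,10.6, 0.04,0,0,0,10.6, 0.04,0,0,0,10.6, 0.04,0,0,0,10.6, 0.04,0,0,0,10.6, 0.04,0,0,0,10.6, 0.04,0,0,0,10, 0.04,0,0,0,1.8, 0.04,0,0,0,0]'
python3 - <<'E'
from look import *
im,d=cams.get_image('scene'); W=cloud('scene',d); hsv=cv2.cvtColor(im,cv2.COLOR_RGB2HSV)
x,y,z=W[...,0],W[...,1],W[...,2]
m=(d>0)&(z>.135)&(z<.175)&(hsv[...,0]>95)&(hsv[...,0]<125)&(hsv[...,1]>80)&(abs(x-.543)<.04)&(abs(y-.264)<.04)
P=W[m]; print('mid cap from scene (front surface)',len(P),P.mean(0).round(4),P.min(0).round(4),P.max(0).round(4))
E
```

```text
time: 14.2
ee_pos: [0.5463, 0.1835, 0.1776]
ee_rot: [-3.14, 0.0, 1.571]
contact_force: [-0.9, -0.7, -2.1]
gripper_width: 0.0589
time: 15.45
ee_pos: [0.5468, 0.1823, 0.1783]
ee_rot: [3.141, 0.0, 0.081]
contact_force: [-0.0, 1.1, -1.7]
gripper_width: 0.0586
mid cap from scene (front surface) 275 [0.5359 0.2758 0.1555] [0.5205 0.2489 0.1416] [0.5616 0.2916 0.1629]
```

```bash
python3 -m pendant '[0.04,-0.001,-0.001,0.02,0, 0.04,0,0,0.02,0, 0.04,0,0,0.02,0, 0.04,0,0,0.012,0, 0.04,0,0,0.003,0, 0.04,0,0,0,0]' && 
python3 -m pendant '[0.04,0,0,0.0015,0]' | grep -E 'pos|force' &&
python3 -m pendant '[0.04,0,0,0.0015,0]' | grep -E 'pos|force' &&
python3 -m pendant '[0.04,0,0,0.001,0]' | grep -E 'pos|force'
```

```text
time: 16.25
ee_pos: [0.5458, 0.1841, 0.1039]
ee_rot: [-3.142, -0.001, 0.079]
contact_force: [-0.2, 0.0, -2.6]
gripper_width: 0.0586
ee_pos: [0.546, 0.1842, 0.1028]
contact_force: [-0.7, 0.3, -3.1]
ee_pos: [0.5457, 0.1842, 0.1009]
contact_force: [0.6, 0.0, -4.0]
ee_pos: [0.5456, 0.1842, 0.0996]
contact_force: [-0.6, 0.5, -2.6]
```

```bash
python3 -m pendant '[0.04,0,0,0.001,0]' | grep -E 'pos|force' && python3 ok.py &&
python3 -m pendant '[0.04,0,0,0.001,0,0.04,0,0,0,0]' | grep -E 'pos|force'  && python3 ok.py &&
python3 -m pendant '[0.088,0,0,0,0, 0.088,0,0,0,0, 0.088,0,0,0,0, 0.088,0,0,0,0, 0.088,0,0,-0.02,0, 0.088,0,0,-0.04,0, 0.088,0,0,-0.05,0, 0.088,0,0,-0.05,0, 0.088,0,0,0,0]'
```

```text
ee_pos: [0.5456, 0.1841, 0.0985]
contact_force: [-0.2, -0.2, -3.7]
ee_pos: [0.5456, 0.1841, 0.0983]
contact_force: [-1.8, -0.5, 5.5]
time: 18.12
ee_pos: [0.5467, 0.1843, 0.2613]
ee_rot: [-3.141, -0.008, 0.079]
contact_force: [-1.1, -0.4, -0.5]
gripper_width: 0.0876
```

```bash
python3 -m pendant '[0.088,-0.006,0.058,0,0, 0.088,-0.006,0.058,0,0, 0.088,-0.006,0.058,0,0, 0.088,-0.006,0.058,0,0, 0.088,-0.006,0.058,0,0, 0.088,-0.006,0.058,0,0, 0.088,0,0,0,0]' &&
python3 -m pendant '[0.088,0,0,0,-10, 0.088,0,0,0,-10.6, 0.088,0,0,0,-10.6, 0.088,0,0,0,-10.6, 0.088,0,0,0,-10.6, 0.088,0,0,0,-10.6, 0.088,0,0,0,-10.6, 0.088,0,0,0,-10, 0.088,0,0,0,-1.8, 0.088,0,0,0,0]'
python3 - <<'E'
from look import *
im,d=snap('scene','s5.png'); W=cloud('scene',d); im2,d2=snap('top','t5.png')
cv2.imwrite('pics/s5c.png',cv2.resize(im[100:300,150:410],(780,600),interpolation=cv2.INTER_CUBIC)[...,::-1])
for cam,dd in (('scene',d),('top',d2)):
    W=cloud(cam,dd)
    for t in cams.cut_out(cam,'amber_a'):
        m=t['mask']&(dd>0); P=W[m]; print(cam,t['p'],m.sum(),np.percentile(P,[3,50,97],axis=0).round(3).tolist())
    hsv=cv2.cvtColor(im if cam=='scene' else im2,cv2.COLOR_RGB2HSV); z=W[...,2]
    cap=(dd>0)&(z>.1)&(z<.18)&(hsv[...,0]>95)&(hsv[...,0]<125)&(hsv[...,1]>80)&(W[...,0]<.65)
    n,l,st,c=cv2.connectedComponentsWithStats(cap.astype(np.uint8))
    for i in range(1,n):
        if st[i,4]>50: P=W[l==i]; print(cam,'cap',st[i,4],np.percentile(P,[2,50,98],axis=0).round(3).tolist())
E
```

```text
time: 19.0
ee_pos: [0.5366, -0.1689, 0.2557]
ee_rot: [-3.141, 0.002, 0.074]
contact_force: [-0.0, 1.0, -0.4]
gripper_width: 0.0878
time: 20.25
ee_pos: [0.5371, -0.165, 0.2571]
ee_rot: [-3.141, -0.0, 1.568]
contact_force: [-0.7, -0.0, -0.5]
gripper_width: 0.0878
scene 0.97 1474 [[0.516, 0.167, 0.041], [0.53, 0.2, 0.106], [0.565, 0.212, 0.161]]
scene 0.7 739 [[0.542, -0.168, 0.013], [0.562, -0.141, 0.073], [0.589, -0.13, 0.121]]
scene cap 84 [[0.548, -0.164, 0.103], [0.557, -0.149, 0.113], [0.573, -0.139, 0.121]]
scene cap 239 [[0.526, 0.17, 0.141], [0.537, 0.193, 0.157], [0.559, 0.205, 0.162]]
scene cap 268 [[0.523, 0.254, 0.144], [0.535, 0.277, 0.158], [0.558, 0.289, 0.162]]
top 0.86 924 [[0.517, 0.15, 0.04], [0.541, 0.174, 0.131], [0.572, 0.203, 0.161]]
top 0.65 88 [[0.555, -0.182, 0.116], [0.569, -0.176, 0.119], [0.58, -0.17, 0.122]]
top cap 72 [[0.555, -0.182, 0.116], [0.571, -0.174, 0.119], [0.58, -0.169, 0.122]]
top cap 361 [[0.526, 0.247, 0.154], [0.543, 0.265, 0.159], [0.561, 0.283, 0.163]]
top cap 351 [[0.528, 0.165, 0.155], [0.545, 0.181, 0.159], [0.564, 0.2, 0.162]]
```

View pics/s5c.png

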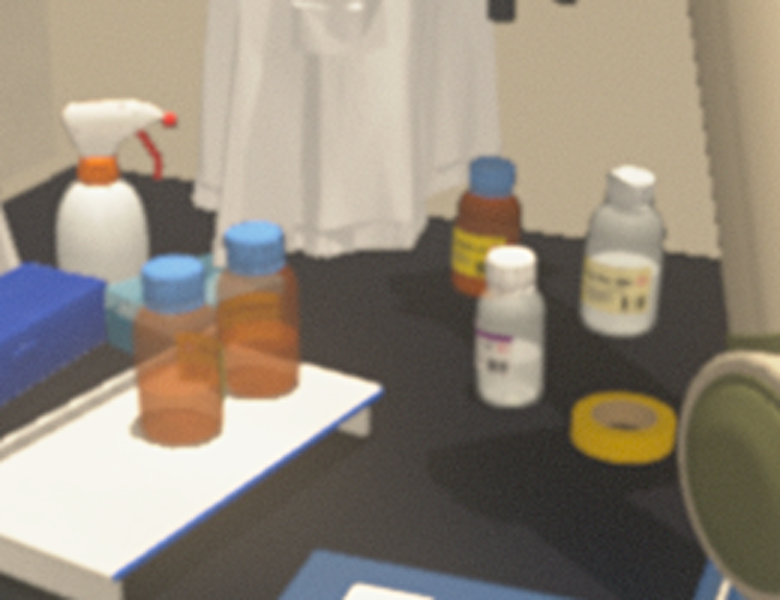

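The scene crop shows the placed bottle upright at crop (257,310) beside amber_middle at (180,350), with a clear gap. Bottle b at (487,225) stands free. Next I centre over b at (0.569, -0.163).

```bash
python3 -m pendant '[0.088,0.002,0.010,0,0, 0.088,0,0.010,0,0, 0.088,0,0.006,0,0]' | grep force && python3 ok.py &&
python3 -m pendant '[0.088,0,0.006,0,0, 0.088,0,0,0,0]' | grep -E 'pos|force' && python3 ok.py &&
python3 -m pendant '[0.088,0,0,0.03,0, 0.088,0,0,0.03,0, 0.088,0,0,0.03,0]' | grep force && python3 ok.py &&
python3 -m pendant '[0.088,0,0,0.02,0, 0.088,0,0,0.02,0, 0.088,0,0,0.02,0]' | grep force && python3 ok.py &&
python3 -m pendant '[0.088,0,0,0.02,0, 0.088,0,0,0.015,0, 0.088,0,0,0.008,0, 0.088,0,0,0,0]'
```

```text
contact_force: [0.1, 0.2, -0.5]
ee_pos: [0.5695, -0.1637, 0.2573]
contact_force: [-0.2, -0.0, 0.1]
contact_force: [-0.0, 0.7, 0.3]
contact_force: [-0.5, 0.3, -0.4]
time: 22.32
ee_pos: [0.5692, -0.1637, 0.0644]
ee_rot: [-3.141, -0.0, 1.57]
contact_force: [0.9, 0.0, 0.3]
gripper_width: 0.0881
```

```bash
python3 -m pendant '[0.088,0,0,0.006,0, 0.088,0,0,0,0, 0.04,0,0,0,0, 0.04,0,0,0,0, 0.04,0,0,0,0, 0.04,0,0,0,0, 0.04,0,0,0,0]' 25 &&
python3 -m pendant '[0.04,0,0,-0.01,0, 0.04,0,0,-0.02,0, 0.04,0,0,-0.03,0, 0.04,0,0,-0.04,0, 0.04,0,0,-0.04,0, 0.04,0,0,-0.04,0, 0.04,0,0,-0.03,0, 0.04,0,0,-0.01,0, 0.04,0,0,0,0]'
```

```text
time: 23.2
ee_pos: [0.5692, -0.1637, 0.0586]
ee_rot: [3.141, 0.0, 1.57]
contact_force: [-0.9, 0.1, 0.5]
gripper_width: 0.0583
time: 24.32
ee_pos: [0.569, -0.1635, 0.2782]
ee_rot: [-3.141, -0.0, 1.57]
contact_force: [0.1, 0.7, -3.0]
gripper_width: 0.058
```

```bash
python3 -m pendant '[0.04,0.03,-0.003,0,0, 0.04,0.05,-0.003,0,0, 0.04,0.05,-0.003,0,0, 0.04,0.05,-0.003,0,0, 0.04,0.05,-0.003,0,0, 0.04,0.05,-0.003,0,0, 0.04,0.05,-0.003,0,0, 0.04,0.05,-0.003,0,0, 0.04,0.05,-0.003,0,0, 0.04,0.05,-0.003,0,0, 0.04,0.034,-0.004,0,0, 0.04,0,0,0,0]' &&
python3 -m pendant '[0.04,0,0,0,10, 0.04,0,0,0,10.6, 0.04,0,0,0,10.6, 0.04,0,0,0,10.6, 0.04,0,0,0,10.6, 0.04,0,0,0,10.6, 0.04,0,0,0,10.6, 0.04,0,0,0,10, 0.04,0,0,0,1.8, 0.04,0,0,0,0]'
```

```text
time: 25.82
ee_pos: [0.5347, 0.3523, 0.2762]
ee_rot: [-3.138, 0.001, 1.573]
contact_force: [0.0, -0.3, -3.1]
gripper_width: 0.0582
time: 27.08
ee_pos: [0.5359, 0.3498, 0.278]
ee_rot: [3.141, 0.001, 0.081]
contact_force: [0.9, -0.1, -2.3]
gripper_width: 0.0582
```

```bash
python3 -m pendant '[0.04,0,0,0.03,0, 0.04,0,0,0.035,0, 0.04,0,0,0.035,0, 0.04,0,0,0.03,0, 0.04,0,0,0.02,0, 0.04,0,0,0.015,0, 0.04,0,0,0.009,0, 0.04,0,0,0,0]' && python3 ok.py &&
python3 -m pendant '[0.04,0,0,0.002,0,0.04,0,0,0.0015,0]' | grep -E 'pos|force' && python3 ok.py &&
python3 -m pendant '[0.04,0,0,0.001,0,0.04,0,0,0,0]' | grep -E 'pos|force' && python3 ok.py &&
python3 -m pendant '[0.04,0,0,0.001,0,0.04,0,0,0,0]' | grep -E 'pos|force'
```

```text
time: 28.08
ee_pos: [0.5358, 0.3503, 0.1043]
ee_rot: [3.141, 0.0, 0.08]
contact_force: [0.2, -0.2, -2.6]
gripper_width: 0.0585
ee_pos: [0.536, 0.3505, 0.1015]
contact_force: [0.2, -0.9, -2.7]
ee_pos: [0.5358, 0.3504, 0.1001]
contact_force: [0.3, 0.3, -2.9]
ee_pos: [0.5358, 0.3504, 0.099]
contact_force: [0.8, 0.9, -2.6]
```

```bash
python3 -m pendant '[0.04,0,0,0.001,0,0.04,0,0,0,0]' | grep -E 'pos|force' && python3 ok.py &&
python3 -m pendant '[0.088,0,0,0,0, 0.088,0,0,0,0, 0.088,0,0,0,0, 0.088,0,0,0,0, 0.088,0,0,-0.02,0, 0.088,0,0,-0.04,0, 0.088,0,0,-0.05,0, 0.088,0,0,-0.05,0, 0.088,0,0,-0.03,0, 0.088,0,0,0,0]' && python3 -m pendant '[0.088,-0.05,-0.0,0,0, 0.088,-0.06,0,0,0, 0.088,-0.06,0,0,0, 0.088,0,0,0,0, 0.088,0,0,0,0]'
python3 - <<'E'
from look import *
im,d=snap('scene','s6.png'); im2,d2=snap('top','t6.png')
cv2.imwrite('pics/both.png',np.hstack([cv2.resize(im[120:360,60:360],(400,320)),cv2.resize(im2[110:310,50:300],(400,320))])[...,::-1])
for cam,i_,dd in (('scene',im,d),('top',im2,d2)):
    W=cloud(cam,dd); hsv=cv2.cvtColor(i_,cv2.COLOR_RGB2HSV); z=W[...,2]
    cap=(dd>0)&(z>.1)&(z<.18)&(hsv[...,0]>95)&(hsv[...,0]<125)&(hsv[...,1]>80)&(W[...,0]<.65)
    n,l,st,c=cv2.connectedComponentsWithStats(cap.astype(np.uint8))
    for i in range(1,n):
        if st[i,4]>50: P=W[l==i]; print(cam,'cap',st[i,4],np.percentile(P,[2,50,98],axis=0).round(3).tolist())
E
```

```text
ee_pos: [0.5359, 0.3505, 0.0986]
contact_force: [-2.4, -0.7, 3.0]
time: 30.32
ee_pos: [0.5362, 0.3506, 0.2902]
ee_rot: [-3.14, -0.005, 0.079]
contact_force: [0.2, 0.4, -0.8]
gripper_width: 0.088
time: 30.95
ee_pos: [0.3666, 0.3369, 0.2872]
ee_rot: [3.141, 0.001, 0.079]
contact_force: [0.8, -0.8, 0.2]
gripper_width: 0.0881
scene cap 232 [[0.525, 0.172, 0.141], [0.536, 0.194, 0.156], [0.558, 0.206, 0.162]]
scene cap 279 [[0.523, 0.253, 0.143], [0.535, 0.277, 0.158], [0.558, 0.29, 0.162]]
scene cap 362 [[0.514, 0.336, 0.143], [0.527, 0.359, 0.158], [0.552, 0.372, 0.162]]
top cap 360 [[0.526, 0.247, 0.155], [0.543, 0.265, 0.158], [0.561, 0.283, 0.162]]
top cap 351 [[0.528, 0.165, 0.155], [0.545, 0.182, 0.159], [0.564, 0.199, 0.162]]
top cap 373 [[0.517, 0.329, 0.151], [0.535, 0.347, 0.158], [0.552, 0.366, 0.162]]
```

View pics/both.png

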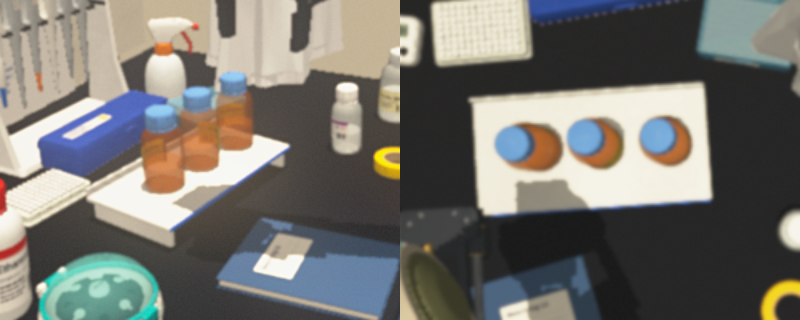

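Both views show the three bottles upright in one row along the middle of the board, with clear gaps between them. amber_middle's cap has not moved (0.543, 0.265), and the gripper is clear of everything. Handing in.

```bash
python3 -c "
from workcell import r,ticket
s=r.sense(); print(s['time'],s['contact_force']); print(ticket.close_job())"
```

```text
31.05 [-0.21539949 -0.24280353 -0.23389957]
the job is handed in; nothing more can be done
None
```

I put the two brown bottles on the shelf, one on each side of amber_middle, and handed the job in at 31 s of the 58 s allowed; no verdict was reported.

**Final checks:**
- **Position:** the top camera put the caps at y = 0.182, 0.265 and 0.347 m. The neighbours are about 83 mm from amber_middle, so the gaps are about 22 mm.
- **Middle line:** the placed bottles are within about 3 mm of the board's middle line as I measured it. amber_middle reads about 6 mm off that line, although the task says it stands on it; all are well inside the 18 mm limit.
- **Height and stability:** all cap tops are at 0.162 m, as expected for bottles standing on the board. They look upright in both views, and amber_middle has not moved measurably.
- **Robot:** the gripper was well clear, with no contact force.

**What went off plan or disagreed:**
- **Coat:** the hanging coat overlapped the grasp positions. I crept into it in guarded 2 mm steps; it gave no resistance, so I carried on.
- **First grip:** I added up the rows wrong and went 19 mm too low on the first bottle, with no significant force. I reopened the gripper and took it again at the right height.
- **Cameras:** the scene and top views disagreed by about 5 mm. I trusted the top view, which matched a known placement to about 2 mm.

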